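Empty the toffee tumbler and leave it upside down to dry

TASK

Tip all the toffees from the orange tumbler into the white bowl and leave the tumbler standing upside down, wholly on the blue drying mat. Turn it over in two holds: along the way lay it on its side along the two wires of the rest and let go of it there, then take it up again in a fresh hold. Set it down each time, do not drop it, and leave the other things where they are.

Things in the scene. Friction and masses are not known exactly. Their poses are not given: they have to be found in the camera images.
- tumbler: orange plastic tumbler, a straight round cup: outer diameter 56, height 84, wall 3, floor 5 thick, about 0.09 kg, stands upright at the start with four toffees in it. Origin: centre of the underside of its base; its own z axis runs along the cup from base to mouth (up at the start, down when it is upside down). Round, so its turn about z does not matter
- tumbler_mid (a point): point on the tumbler's axis half way up, 42 from the base
- tumbler_mouth (a point): centre of the tumbler's open mouth, 84 from the base along its z axis
- rest: low fixed stand: two parallel steel wires on a wooden base plate 90 (x) by 140 (y) by 6. The wires run along the rest's own y axis for 110, at x = -16 and +16, 6 thick, tops at 40 above the worktop. A tumbler lying along them cannot roll; its axis is then 63 above the worktop. Fingers fit down on either side of the wires. Origin: centre of the underside
- rest_top (a point): point midway between the two wires at the height of their tops (40 above the worktop)
- bowl: white china bowl, loose, 0.5 kg, 156 across the rim, 55 high. Origin: centre of its underside
- mat: fixed blue drying mat with white ribs, 280 along its own x axis, 180 along its y axis, 4 thick. Two upside-down tumblers stand on its +x half, the -x half is free. Origin: centre of the underside
- toffee0: dark brown toffee, a chunky block 22 by 15 by 15, 10 g; starts inside the tumbler (lower layer). Origin: middle of one 22 by 15 face (under it at the start)
- toffee1: dark brown toffee, a chunky block 22 by 15 by 15, 10 g; starts inside the tumbler (lower layer). Origin: middle of one 22 by 15 face (under it at the start)
- toffee2: dark brown toffee, a chunky block 22 by 15 by 15, 10 g; starts inside the tumbler (upper layer). Origin: middle of one 22 by 15 face (under it at the start)
- toffee3: dark brown toffee, a chunky block 22 by 15 by 15, 10 g; starts inside the tumbler (upper layer). Origin: middle of one 22 by 15 face (under it at the start)
- dry_green: green tumbler already drying upside down on the mat, diameter 56, height 84. Bystander, loose. Origin: centre of its underside
- dry_yellow: yellow tumbler already drying upside down on the mat, diameter 56, height 84. Bystander, loose. Origin: centre of its underside
- mug: blue mug, 80 across, 90 high. Bystander, loose. Origin: centre of its underside
- jar: amber glass jar, 68 across, 110 high. Bystander, loose. Origin: centre of its underside
- can: pale food can, 66 across, 100 high. Bystander, loose. Origin: centre of its underside
- spoon: steel spoon with a wooden handle lying on the worktop. Bystander, loose. Origin: its middle, underneath

How it is judged:
By the outcome, as a careful person would: the job done as asked, in the order asked, and still so for the second after the job is handed in, with the robot touching nothing.
It also fails if it takes over 66 s, if anything falls off the work surface, if the arm or the gripper's body presses on something with over 40 N, if the wrist force passes 120 N, or if a joint passes its speed limit or range.

ROBOT

A 6-joint arm with a two-finger parallel gripper is mounted at the origin on the work surface. World frame = base frame: x ahead of the robot, y to its left, z up, the work surface at z = 0. Lengths are in m, angles in rad, forces in N, time in s.
With the tool pointing down it reaches from about 0.325 to 0.775 m from the base axis. Payload 5.5 kg.
Tool frame: the origin (TCP) lies between the finger pads; the fingertips stand 8 mm ahead of it and the grasp point (between the pads) lies 11 mm behind it (tcp_to_tips is the distance from the TCP to the fingertips, in m); z points along the fingers, y is the line along which they close (so a half turn about z gives the same grasp; the last joint's range is limited). The gripper opens to 88 mm and grips with 3 to 60 N. Pads are 20 mm wide; open, the fingers measure 115 mm over their backs; the gripper's body (75 mm by 178 mm) begins 61 mm behind the grasp point.
Start: joints at [1.157, 0.091, 1.231, -0, 1.82, -0.057], TCP at [0.21, 0.562, 0.231] pointing down, gripper open.
Joint ranges: [-2.87, 2.87], [-0.86, 2.18], [0.17, 2.46], [-1.51, 4.65], [0.06, 2.69], [-2.65, 2.65]. Speed limits (rad/s): [2.57, 2.57, 3.01, 3.14, 3.14, 3.14].

INTERFACE

Orientations are given as a unit quaternion [w, x, y, z].
In Python, from bench import * gives the robot as it stands. Calls block until the motion is done:
- move_to(position, orientation): joint-space move of the TCP to a pose.
- move_l(position, speed=0.15, orientation=None): straight line of the TCP; orientation=None keeps the orientation; speed is the mean speed in m/s.
- movej(angles): joint-space move.
- gripper_open() and close(): open the fingers fully, or close them until they stop; the grip force is fixed at half the most.
- hold(seconds).
- inverse_kinematics(position, orientation): joint angles nearest the present ones, or None.
- state(): the state.
- get_image(name): name is "scene" or "top"; returns a dict with "frame" (400x640x3 uint8, blue, green, red), "depth" (400x640 float32, m along the optical axis (not along the pixel's ray), 0 where there is no reading), "camera_matrix" (3x3 intrinsics, pixels), "k1" (the pictures are not rectified: a ray, as slopes to the right and down, at radius r is drawn at 1 + k1 r^2 times it, then the intrinsics apply), "view" (4x4, takes a point from world to camera coordinates). Camera axes: x right, y up, looking along -z (the intrinsics and any distortion apply to the point x, -y, -z); pixel columns grow to the right and rows downward; lengths in m; the calibration is good to about 2 mm. A picture is of the moment at which its call begins.
A pose or a line that the arm cannot do raises IKError and nothing moves.
- job_done(): hands the job in; it is judged then, once.
The state is a dict: "time": time; "joint_pos": joint angles; "dq": joint speeds; "joint_torque": joint torques, N m; "ee_pos": TCP position; "ee_rot": TCP orientation; "ft_force": force on the tool from outside, world axes, zero at the start; "moment": the same for the moment, N m; "finger_gap": finger opening in m; "finger_force": force on a finger pad.
Only numpy, scipy, OpenCV 4.12 (cv2) and the standard library are available. Lean on these libraries where they do the work, as an engineer would, in place of code of your own. Each camera call takes 0.05 s, during which the arm holds its last target. There are 200 camera calls.

## Working session

There is one attempt and no reset: what is moved stays moved. The work goes in short steps, each a Python script; the robot and the scene stay as the last script left them, time stands still between calls to the robot, and variables do not carry over. Pictures are saved under pics/ and viewed, at most 10 in all, crops included, and the job is handed in when it is done.

```bash
ls; mkdir -p pics; python3 - <<'E'
from bench import *
import cv2
for n in ("top","scene"):
    d=get_image(n); cv2.imwrite(f"pics/{n}0.png",d["frame"]); print(n,d["camera_matrix"],d["k1"],d["view"])
print(state())
E
```

```text
pics
top [[410.16603669   0.         319.69467451]
 [  0.         410.16603669 202.52728308]
 [  0.           0.           1.        ]] -0.009538741950791225 [[-0.00174262 -0.99995793  0.00900582  0.01344285]
 [ 0.99772137 -0.00113116  0.06745956 -0.600205  ]
 [-0.06744654  0.00910285  0.99768136 -1.05583544]
 [ 0.          0.          0.          1.        ]]
scene [[373.22098851   0.         314.44876075]
 [  0.         373.22098851 198.51129307]
 [  0.           0.           1.        ]] -0.044864014093939086 [[ 0.8044955   0.59393096 -0.00574492 -0.52669738]
 [-0.51382916  0.70078207  0.49485764  0.23770205]
 [ 0.29793721 -0.39515884  0.86895507 -1.11881569]
 [ 0.          0.          0.          1.        ]]
{'time': 0.1, 'joint_pos': array([ 1.15731438e+00,  9.18038774e-02,  1.23176552e+00, -6.79076552e-06,
        1.81981850e+00, -5.67542577e-02]), 'dq': array([-2.68759032e-04, -2.15205138e-03, -3.20097660e-03,  1.70385070e-05,
        5.06342520e-04,  7.26331534e-04]), 'joint_torque': array([ 2.54329272e-03, -4.47855449e+01, -4.07569027e+01,  7.00845500e-02,
        2.84349429e-02, -1.18539811e-04]), 'ee_pos': array([0.20945608, 0.56197674, 0.22960776]), 'ee_rot': array([-2.05907923e-04,  1.77420364e-01,  9.84134751e-01, -8.73695174e-04]), 'ft_force': array([-0.20505283, -0.23354265,  0.095339  ]), 'moment': array([-0.02482492,  0.04545461,  0.0194009 ]), 'finger_force': 0.0, 'finger_gap': 0.08764877500387167}
```

View pics/top0.png

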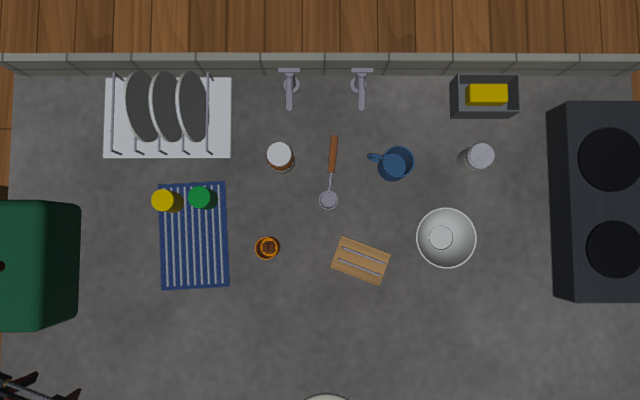

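View pics/scene0.png

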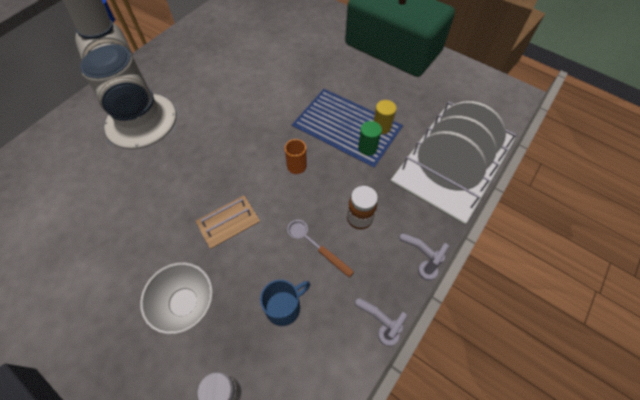

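Top view: the tumbler is at about (267,247), rest (361,260), bowl (446,238), mat (194,236) with its free half towards the robot, jar (280,157), mug (393,162). I'll measure these next from colour masks and depth.

```bash
cat > h.py <<'E'
from bench import *
import numpy as np, cv2
from scipy.spatial.transform import Rotation as R
def cloud(n):
    d=get_image(n);K=d["camera_matrix"];k=d["k1"];Z=d["depth"]
    v,u=np.mgrid[0:400,0:640]
    xd=(u-K[0,2])/K[0,0];yd=(v-K[1,2])/K[1,1];x,y=xd.copy(),yd.copy()
    for _ in range(5):
        s=1+k*(x*x+y*y);x,y=xd/s,yd/s
    P=np.stack([x*Z,-y*Z,-Z],-1);V=d["view"]
    W=(P-V[:3,3])@V[:3,:3]; W[Z==0]=np.nan
    return d["frame"],W,cv2.cvtColor(d["frame"],cv2.COLOR_BGR2HSV)
def box(u0,u1,v0,v1):
    m=np.zeros((400,640),bool);m[v0:v1,u0:u1]=1;return m
E
python3 - <<'E'
from h import *
np.set_printoptions(precision=4,suppress=True)
f,W,H=cloud("top"); z=W[...,2]; h,s,v=[H[...,i].astype(int) for i in range(3)]
def circ(name,m):
    p=W[m][:,:2].astype(np.float32); c,r=cv2.minEnclosingCircle(p); print(name,m.sum(),np.array(c),"r",r,"z",np.percentile(z[m],[5,50,95]))
def rect(name,m):
    p=W[m][:,:2].astype(np.float32); q=cv2.minAreaRect(p); print(name,m.sum(),q,"z",np.percentile(z[m],[5,50,95])); print(cv2.boxPoints(q))
b=box(245,290,225,270); circ("tumbler",b&(s>100)&(z>.076)&(z<.095))
b=box(405,490,195,280); circ("bowl",b&(z>.045)&(z<.07)&(s<60))
b=box(320,400,225,295); wood=b&(s>70)&(h>5)&(h<25)&(v>80); rect("rest",wood&(z<.02)); 
w=b&(z>.03)&(z<.05); rect("wires",w)
b=box(145,240,170,300); rect("mat",b&(z<.015)&(h>95)&(h<125)&(s>80))
for n,bb in dict(yellow=(145,178,180,215),green=(183,215,180,215),jar=(262,300,135,178),mug=(376,420,140,185),can=(460,500,138,175)).items():
    b=box(*bb); t=np.nanpercentile(z[b],90); circ(n,b&(z>t-.01)&(z<t+.01))
E
```

```text
tumbler 101 [0.485  0.1458] r 0.02805396169424057 z [0.0788 0.0839 0.0868]
bowl 679 [ 0.5087 -0.3074] r 0.07833780348300934 z [0.0457 0.0535 0.0577]
rest 1591 ((0.44830143451690674, -0.0936301127076149), (0.14083072543144226, 0.08994173258543015), 69.04429626464844) z [0.0034 0.0066 0.0097]
[[ 0.3811 -0.1433]
 [ 0.4651 -0.1755]
 [ 0.5155 -0.044 ]
 [ 0.4315 -0.0118]]
wires 214 ((0.4485878646373749, -0.09297607839107513), (0.11428769677877426, 0.03788094222545624), 68.85845184326172) z [0.0363 0.0396 0.0432]
[[ 0.4103 -0.1394]
 [ 0.4456 -0.1531]
 [ 0.4869 -0.0465]
 [ 0.4515 -0.0328]]
mat 4196 ((0.5160301327705383, 0.3479152023792267), (0.27960479259490967, 0.17991094291210175), 3.291531562805176) z [0.001  0.0043 0.0077]
[[0.3713 0.4297]
 [0.3816 0.2501]
 [0.6608 0.2661]
 [0.6504 0.4457]]
yellow 420 [0.6034 0.4019] r 0.028787219896912575 z [0.0843 0.0882 0.0914]
green 412 [0.6109 0.3117] r 0.028651108965277672 z [0.0845 0.0881 0.0909]
jar 475 [0.7132 0.1129] r 0.029795216396450996 z [0.1074 0.1104 0.1133]
mug 234 [ 0.7031 -0.1734] r 0.047900743782520294 z [0.0731 0.0852 0.0906]
can 504 [ 0.7116 -0.385 ] r 0.031995732337236404 z [0.0944 0.1006 0.1036]
```

```bash
cat >> h.py <<'E'
T=np.array([.485,.1458,0]);BOWL=np.array([.5087,-.3074,0]);RT=np.array([.4485,-.0933,.063]);MP=np.array([.451,.344,.004])
w=np.array([np.cos(np.radians(69)),np.sin(np.radians(69)),0]);ez=np.array([0,0,1.])
def head(deg): a=np.radians(deg);return np.array([np.cos(a),np.sin(a),0])
def ori(u,n,a,f):
    """tool rotation: u cup axis, n unit normal to u, a approach pitch (deg), f=+-1 half turn"""
    a=np.radians(a); z=-np.sin(a)*u+np.cos(a)*n; x=f*(u+np.sin(a)*z)/np.cos(a)
    return np.stack([x,np.cross(z,x),z],1)
def pose(g,u,n,a,f,back=0):
    M=ori(u,n,a,f); q=R.from_matrix(M).as_quat(); return g+(.011-back)*M[:,2], np.r_[q[3],q[:3]]
def up(deg,psi,l,g=0):
    """cup tilted by deg about the heading psi towards l*left, then pitched g deg down: returns u,n"""
    n=head(psi);L=np.cross(ez,n)*l;t=np.radians(deg);u=np.cos(t)*ez+np.sin(t)*L
    r=R.from_rotvec(np.radians(g)*np.cross(ez,n));return r.apply(u),r.apply(n)
E
python3 - <<'E'
from h import *
np.set_printoptions(precision=2,suppress=True)
def ik(*a):
    try: r=inverse_kinematics(*pose(*a))
    except Exception: r=None
    return r
def sh(n,r): print(n, r if r is None else np.array(r))
for al in (20,30):
  for f in (1,-1):
    print("== a",al,"f",f)
    for psi in (0,17,35): sh(f"A{psi}",ik(T+ez*.045,ez,head(psi),al,f))
    for l in (1,-1):
      for psi in (-31,0):
        for th in (90,150,180):
          for g in (0,al): 
            sh(f"B l{l} psi{psi} th{th} g{g}",ik(BOWL+ez*.2,*up(th,psi,l,g),al,f))
    for s in (1,-1): sh(f"C{s}",ik(RT,s*w,-ez,al,f)); sh(f"D{s}",ik(RT,s*w,-ez,-al,f))
    for psi in (20,37,55): sh(f"E{psi}",ik(MP+ez*.046,-ez,head(psi),-al,f))
E
```

```text
== a 20 f 1
A0 None
A17 None
A35 None
B l1 psi-31 th90 g0 [-0.28 -0.54  2.45  4.27  0.69  2.12]
B l1 psi-31 th90 g20 [-0.29 -0.65  2.32 -1.14  0.65  1.15]
B l1 psi-31 th150 g0 None
B l1 psi-31 th150 g20 None
B l1 psi-31 th180 g0 None
B l1 psi-31 th180 g20 None
B l1 psi0 th90 g0 None
B l1 psi0 th90 g20 [-0.85 -0.8   2.39  0.97  0.56 -1.18]
B l1 psi0 th150 g0 None
B l1 psi0 th150 g20 None
B l1 psi0 th180 g0 [-1.09  0.03  2.27  2.15  1.47  2.3 ]
B l1 psi0 th180 g20 None
B l-1 psi-31 th90 g0 [-1.04 -0.53  2.45  1.86  0.89  1.13]
B l-1 psi-31 th90 g20 [-1.01 -0.65  2.31  1.21  0.85  1.87]
B l-1 psi-31 th150 g0 None
B l-1 psi-31 th150 g20 None
B l-1 psi-31 th180 g0 None
B l-1 psi-31 th180 g20 None
B l-1 psi0 th90 g0 [-1.2   0.01  2.01  1.58  1.55  1.12]
B l-1 psi0 th90 g20 [-1.17 -0.14  1.93  1.26  1.47  1.49]
B l-1 psi0 th150 g0 [-1.15  0.1   2.14  1.95  1.58  1.88]
B l-1 psi0 th150 g20 [-1.19 -0.19  2.16  1.61  1.36  2.25]
B l-1 psi0 th180 g0 [-1.09  0.03  2.27  2.15  1.47  2.3 ]
B l-1 psi0 th180 g20 None
C1 [-0.04 -0.16  1.83 -0.33  1.59  0.34]
D1 [-0.53 -0.26  1.92  0.34  1.55 -0.18]
C
[... 3338 characters left out ...]
12  1.13 -1.18]
B l-1 psi-31 th150 g0 [-0.91  0.01  2.37  2.55  1.39 -1.72]
B l-1 psi-31 th150 g30 None
B l-1 psi-31 th180 g0 [-0.66  0.08  2.38  3.04  1.41 -1.5 ]
B l-1 psi-31 th180 g30 None
B l-1 psi0 th90 g0 [-1.2   0.15  1.86  1.51  1.71 -2.01]
B l-1 psi0 th90 g30 [-1.13  0.01  1.73  1.1   1.63 -1.5 ]
B l-1 psi0 th150 g0 [-1.13  0.3   2.03  2.01  1.77 -1.34]
B l-1 psi0 th150 g30 [-1.2  -0.12  2.09  1.56  1.44 -0.85]
B l-1 psi0 th180 g0 [-1.03  0.23  2.2   2.3   1.66 -0.97]
B l-1 psi0 th180 g30 [-1.14 -0.33  2.31  1.75  1.18 -0.44]
C1 None
D1 None
C-1 [-0.64 -0.22  1.92  0.5   1.59 -0.3 ]
D-1 [ 0.05 -0.07  1.8  -0.48  1.64  0.44]
E20 None
E37 None
E55 [ 0.25 -0.57  2.44  1.1   0.68  0.18]
```

```bash
python3 - <<'E'
from h import *
np.set_printoptions(precision=2,suppress=True)
lo=np.array([-2.87,-.86,.17,-1.51,.06,-2.65]);hi=np.array([2.87,2.18,2.46,4.65,2.69,2.65])
def ik(*a,**k):
    try: r=inverse_kinematics(*pose(*a,**k))
    except Exception: r=None
    return None if r is None else np.array(r)
def m(r): return -1 if r is None else min((r-lo).min(),(hi-r).min())
for al in (20,30,37,45):
  for f in (1,-1):
    for psi in range(-90,131,20):
      for n,a in (("A",(T+ez*.045,ez,head(psi),al,f)),("E",(MP+ez*.046,-ez,head(psi),-al,f))):
        r=ik(*a);b=ik(*a,back=.08)
        if min(m(r),m(b))>.03: print(n,al,f,psi,round(m(r),2),round(m(b),2),r)
E
```

```text
A 20 1 -90 0.21 0.18 [ 0.7   0.55  1.44 -0.91  2.   -2.44]
E 20 1 -90 0.43 0.3 [ 0.92  0.85  0.98 -0.82  2.26  0.72]
A 20 1 -70 0.13 0.12 [ 0.8   0.36  1.7  -1.04  1.77 -2.52]
E 20 1 -70 0.56 0.55 [ 1.03  0.67  1.25 -0.95  2.02  0.63]
A 20 1 -50 0.07 0.06 [ 0.86  0.13  1.98 -1.19  1.53 -2.58]
E 20 1 -50 0.44 0.47 [ 1.11  0.47  1.54 -1.07  1.77  0.56]
E 20 1 -30 0.3 0.36 [ 1.16  0.24  1.84 -1.21  1.49  0.51]
E 20 1 -10 0.13 0.22 [ 1.14 -0.03  2.13 -1.38  1.18  0.45]
A 20 1 70 0.28 0.31 [-0.45 -0.06  2.18  1.22  1.48 -0.54]
A 20 1 90 0.57 0.65 [-0.39  0.21  1.89  1.07  1.71 -0.63]
A 20 1 110 0.76 0.65 [-0.3   0.42  1.61  0.93  1.93 -0.71]
E 20 1 110 0.08 0.08 [0.03 0.31 1.76 1.11 1.67 2.57]
A 20 1 130 0.55 0.44 [-0.18  0.61  1.36  0.79  2.14 -0.8 ]
E 20 1 130 0.14 0.12 [0.11 0.53 1.46 0.98 1.91 2.51]
A 20 -1 -90 0.6 0.57 [ 0.7   0.55  1.44 -0.91  2.    0.7 ]
E 20 -1 -90 0.23 0.13 [ 0.92  0.85  0.98 -0.82  2.26 -2.42]
A 20 -1 -70 0.47 0.51 [ 0.8   0.36  1.7  -1.04  1.77  0.62]
E 20 -1 -70 0.13 0.09 [ 1.03  0.67  1.25 -0.95  2.02 -2.52]
A 20 -1 -50 0.32 0.39 [ 0.86  0.13  1.98 -1.19  1.5
[... 4495 characters left out ...]
70 0.7 0.8 [ 0.67  0.1   1.76 -0.74  1.59  0.43]
E 45 -1 -70 0.09 0.07 [ 0.94  0.41  1.38 -0.65  1.8  -2.56]
A 45 -1 -50 0.49 0.55 [ 0.7  -0.12  1.97 -0.81  1.37  0.2 ]
A 45 -1 -30 0.28 0.3 [ 0.66 -0.37  2.18 -0.81  1.13 -0.1 ]
E 45 -1 10 0.07 0.1 [ 0.85 -0.42  2.2  -0.66  0.81  2.58]
E 45 -1 50 0.17 0.04 [ 0.4  -0.54  2.29  0.5   0.73  0.84]
E 45 -1 70 0.3 0.27 [ 0.24 -0.36  2.16  0.78  1.    0.26]
E 45 -1 90 0.49 0.51 [ 0.17 -0.13  1.97  0.82  1.26 -0.08]
A 45 -1 110 0.09 0.09 [-0.19  0.16  1.69  0.66  1.73  2.56]
E 45 -1 110 0.7 0.77 [ 0.17  0.09  1.76  0.77  1.5  -0.32]
A 45 -1 130 0.29 0.28 [-0.11  0.32  1.5   0.54  1.89  2.36]
E 45 -1 130 0.93 0.84 [ 0.21  0.29  1.53  0.68  1.72 -0.52]
```

```bash
python3 - <<'E'
from h import *
np.set_printoptions(precision=3,suppress=True)
g=T+ez*.045;a=(ez,head(85),30,1)
move_to(*pose(g+ez*.17,*a,back=.09)); print(state()["joint_pos"],state()["time"])
p,q=pose(g,*a,back=.09); move_l(p,.2)
p,q=pose(g,*a); move_l(p,.12)
s=state();print(s["ft_force"],s["ee_pos"]-p)
close(); hold(.3); s=state();print(s["time"],s["finger_gap"],s["finger_force"],s["ft_force"])
move_l(p+ez*.03,.08); s=state();print(s["time"],s["finger_gap"],s["ft_force"])
cv2.imwrite("pics/grasp.png",get_image("scene")["frame"][40:340,150:550])
E
```

```text
[-0.512 -0.152  1.729  1.003  1.934 -0.229] 2.175
[-0.424 -0.485  0.101] [ 0. -0.  0.]
4.9833 0.055390824472908586 30.00014620833099 [-0.944 -3.15   1.043]
5.5083 0.055792040918767945 [ 0.487 -0.457 -0.834]
```

View pics/grasp.png

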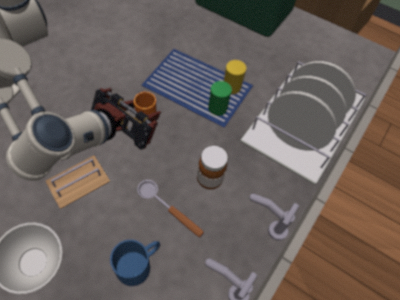

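The tumbler is held upright near crop pixel (145,100), clear of the table, and nothing else has moved. Next I'll carry it over and pour.

```bash
python3 - <<'E'
from h import *
np.set_printoptions(precision=3,suppress=True)
def mv(p,q,sp):
    try: move_l(p,sp,q); k="L"
    except IKError as e: move_to(p,q); k="J"
    s=state();print(k,round(s["time"],2),s["joint_pos"],s["finger_gap"],np.linalg.norm(s["ft_force"]))
g=T+ez*.045
p,q=pose(g+ez*.19,ez,head(85),30,1); mv(p,q,.2)
p,q=pose(np.array([.49,-.1,.235]),ez,head(40),30,1); mv(p,q,.2)
def pr(th,gm,mz):
    u,n=up(th,0,-1,gm); m=BOWL+np.array([0,.012,mz]); return pose(m-.039*u,u,n,30,1)
p,q=pr(0,0,.235);mv(p,q,.2)
for th,gm,mz,t in ((60,12,.17,1.2),(95,20,.155,.9),(125,18,.145,1.),(165,15,.13,1.3)):
    p,q=pr(th,gm,mz); mv(p,q,np.linalg.norm(p-state()["ee_pos"])/t)
hold(.5)
cv2.imwrite("pics/pour.png",get_image("scene")["frame"][200:400,60:360])
E
```

```text
L 6.51 [-0.365 -0.199  1.818  1.02   1.786 -0.182] 0.05588213102298637 2.2325372305845916
L 7.91 [-0.895 -0.47   2.027  1.047  1.598  0.   ] 0.05596974520362971 1.830487245715542
L 9.09 [-1.017 -0.522  2.133  0.992  1.077  0.262] 0.05573729952386075 1.7923620798169229
L 10.44 [-1.104 -0.122  1.949  1.138  1.49   0.963] 0.05565995479045207 1.3501149550195957
L 11.53 [-1.13  -0.02   1.949  1.294  1.572  1.45 ] 0.05584622712000727 1.9208122826357128
L 12.69 [-1.153  0.047  2.05   1.573  1.577  1.721] 0.055674341017622773 2.079579901157596
L 14.16 [-1.11   0.077  2.217  1.97   1.498  2.102] 0.05573634404647306 1.9153420500252831
```

View pics/pour.png

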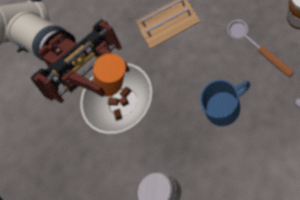

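```bash
cat >> h.py <<'E'
def lower(p0,top,bot,d=3.0):
    """step down along z from offset top to bot until the wrist feels contact"""
    move_l(p0+ez*top,.06); hold(.2); f0=state()["ft_force"][2]; o=top
    while o>bot:
        o-=.001; move_l(p0+ez*o,.02); f=state()["ft_force"][2]
        if f-f0>d: break
    print("contact at",round(o,4),"df",f-f0,"t",state()["time"]); return o
E
python3 - <<'E'
from h import *
np.set_printoptions(precision=3,suppress=True)
move_l(state()["ee_pos"]+np.array([-.02,.03,.13]),.2)
g=RT+.003*w; p,q=pose(g,w,-ez,30,1)
move_to(p+ez*.14,q); s=state();print(s["time"],s["joint_pos"],s["finger_gap"])
f,W,H=cloud("top")
c=f[185:300,320:500]; cv2.imwrite("pics/lay.png",cv2.resize(c,None,fx=3,fy=3))
E
```

```text
17.6 [ 0.057 -0.145  1.61  -0.496  1.873  0.322] 0.055674885675188523
```

View pics/lay.png

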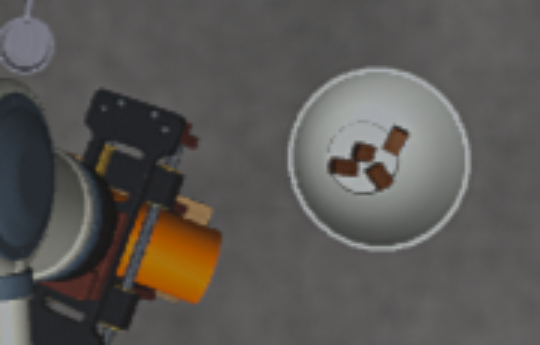

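```bash
python3 - <<'E'
from h import *
np.set_printoptions(precision=3,suppress=True)
g=RT+.003*w; p,q=pose(g,w,-ez,30,1)
move_l(p+ez*.03,.15); lower(p,.006,-.003)
gripper_open(); hold(.3)
p2,_=pose(g,w,-ez,30,1,back=.14); move_l(p2,.2)
hold(.2)
p,q=pose(RT-.004*w,w,-ez,-30,1,back=.14); move_to(p,q)
s=state();print(s["time"],s["joint_pos"])
f,W,H=cloud("scene");z=W[...,2]
m=box(160,300,160,270)&(H[...,0]<14)&(H[...,1]>190)&(z>.05)&(z<.1)&(np.linalg.norm(W[...,:2]-RT[:2],axis=-1)<.08)
pts=W[m]; a=(pts[:,:2]-RT[:2])@w[:2]; l=(pts[:,:2]-RT[:2])@np.array([-w[1],w[0]])
print(m.sum(),"along",np.percentile(a,[1,99]),"across",np.percentile(l,[1,99]),"ztop",np.percentile(pts[:,2],98))
cv2.imwrite("pics/rest.png",cv2.resize(f[140:300,130:330],None,fx=3,fy=3))
E
```

```text
contact at 0.001 df 6.110955811474935 t 20.5333
23.6417 [-0.787 -0.228  1.716  0.494  1.851 -0.329]
477 along [-0.038  0.037] across [-0.028  0.014] ztop 0.09031434365826475
```

View pics/rest.png

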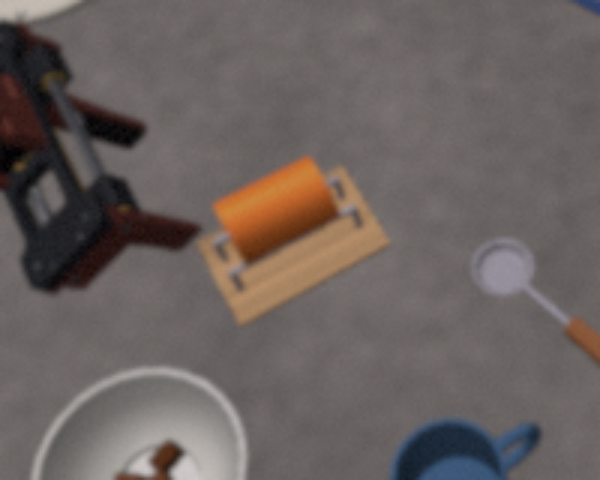

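The tumbler lies free along both wires, centred on the rest with its top at about 91 mm. Now for the second hold.

```bash
python3 - <<'E'
from h import *
np.set_printoptions(precision=3,suppress=True)
p,q=pose(RT-.004*w+ez*.001,w,-ez,-30,1); move_l(p,.15); close(); hold(.3)
s=state();print(s["time"],s["finger_gap"],s["ft_force"])
move_l(p+ez*.15,.15)
g=MP+ez*.046; p,q=pose(g,-ez,head(-20),-30,1)
move_to(p+ez*.12,q); s=state();print(s["time"],s["joint_pos"],s["finger_gap"])
move_l(p+ez*.02,.12); lower(p,.007,-.005)
cv2.imwrite("pics/place.png",cv2.resize(get_image("scene")["frame"][70:220,200:420],None,fx=3,fy=3))
E
```

```text
25.675 0.056028975157215985 [-6.043 -1.134  4.501]
28.6833 [ 1.107 -0.154  1.896 -1.065  1.389  0.093] 0.05601128546318938
contact at 0.0 df 3.9443133399130086 t 31.9833
```

View pics/place.png

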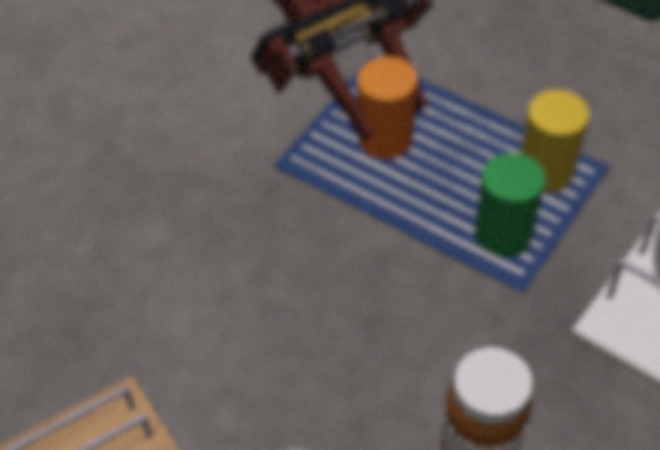

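The tumbler stands upside down on the free half of the mat, with contact at the expected height. I'll release it, back off and check.

```bash
python3 - <<'E'
from h import *
np.set_printoptions(precision=3,suppress=True)
gripper_open(); hold(.3)
p,q=pose(MP+ez*.046,-ez,head(-20),-30,1,back=.13); move_l(p,.12); move_l(p+np.array([-.05,.05,.15]),.2); hold(.4)
f,W,H=cloud("top");z=W[...,2]
m=(H[...,0]<14)&(H[...,1]>150)&(z>.075)&(z<.1)&(np.linalg.norm(W[...,:2]-MP[:2],axis=-1)<.06)
print(m.sum(),cv2.minEnclosingCircle(W[m][:,:2].astype(np.float32)),np.percentile(z[m],[5,50,95]),state()["time"])
cv2.imwrite("pics/end.png",f)
E
```

```text
14 ((0.45212021470069885, 0.34190499782562256), 0.02799685299396515) [0.075 0.079 0.084] 35.6667
```

View pics/end.png

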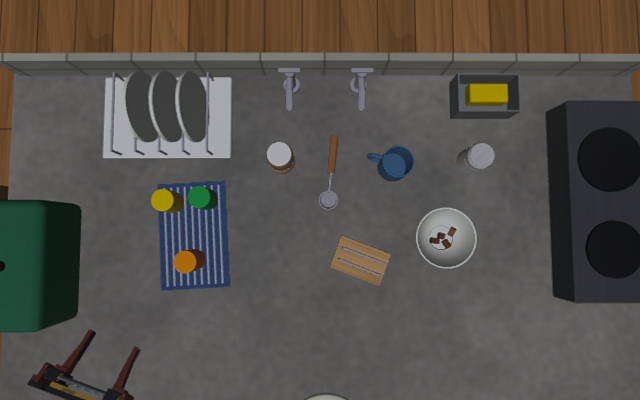

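The final picture shows the tumbler upside down on the mat at (185,261), four toffees in the bowl at (442,238), and everything else in place.

```bash
python3 -c "
from bench import *
print(job_done())"
```

```text
the job is handed in; nothing more can be done
None
```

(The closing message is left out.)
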